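# Refit the volume knob of the bathroom radio

### The job

The bathroom radio's volume knob was pulled off because dried toothpaste had got under it: take the nail brush from the lower bamboo tier and, bristles down and with light steady pressure, sweep the radio's top from right beside the bare shaft to the far end of the top, then lay the brush back, bristles down, in the open part of the lower tier. Then take the loose knob, turn it so that the flat in its bore matches the flat of the shaft, and push it fully home. Finish holding the knob pressed in as far as its spring lets it go, as for a long press that wakes the radio - do not let go - and leave the other bathroom things where they are.

Things in the scene. Friction and masses are not known exactly. Their poses are not given: they have to be found in the camera images.
- radio: Grey table radio, fixed, a box 100 (x) x 200 (y) x 72 mm (z); slatted speaker and display on its +x face; origin at the centre of its underside. Its top is a bare flat panel; only the volume shaft stands out of it, near the +y end.
- radio_top (a point): Centre of the radio's flat top, at its surface, 72 mm above the counter; axes as the radio's. The stroke runs along its y axis: from beside the shaft (+y end) to the -y end.
- shaft_collar (a point): Upper face of the shaft's collar (steel disc, 18 mm diameter, 4 mm thick), on the shaft's axis: 62 mm from the centre of the radio's top towards +y, 6 mm above the top while not pressed. z up; +x points from the axis out of the flat of the D-shaft. The shaft turns with a light drag (0.015 N m), at most 0.6 rad either side of the radio's own axes.
- shaft_tip (a point): Tip of the D-shaft, on its axis, 11 mm above the collar (17 mm above the radio's top); axes as shaft_collar. Brass pin of 12 mm diameter with one flat 2.5 mm from the axis, the flat facing +x; the last 1.2 mm is edged off a little, except on the flat.
- volume_push (a joint): How far the shaft (collar and pin together) is pressed down into the radio, m: 0 released, 0.004 at its end stop. Sprung: starts to move at 3 N, reaches the stop at 7 N.
- knob: Loose dark metal knob, about 75 g, standing bore down on the counter between radio and tiers; origin at the centre of its underside, z up. Round foot 40 mm in diameter, 16 mm high, with a bar grip on top. D-shaped bore in the underside: 13 mm diameter, 13.5 mm deep, its flat 3 mm from the axis on the +x side. Home, this origin is at shaft_collar and its +x along that of the shaft.
- knob_grip (a point): Middle of the height of the knob's bar grip, on the knob's axis, 25 mm above its underside; axes as the knob's. The bar is 12 mm wide (y), 18 mm high (z 16 to 34 mm above the underside) and runs along x from -18 to +26 mm: its nose, with a white line on top, overhangs the foot on the +x side, the side of the bore's flat.
- brush: White plastic nail brush, about 55 g, lying bristles down on the lower tier; origin at the centre of the bristles' lower face, long axis x, z up. Back 85 (x) x 38 (y) mm, z 12 to 24 mm, a raised grip on it. Bristles 78 x 32 mm, 12 mm long; they give as one springy pad: from 2 N on, 1 N more per mm, up to 4 mm (6 N), then hard.
- brush_grip (a point): Centre of the brush's raised grip, 37 mm above the bristles' lower face; axes as the brush's. The grip is 60 (x) x 16 (y) mm, its top 50 mm and its foot 24 mm above the bristles' lower face.
- tiers: Bamboo stacking tiers, fixed; origin at the centre of the underside. Lower tray 260 (x) x 400 (y) mm, floor 20 mm above the origin, walls 8 mm thick up to 45 mm. The shorter upper tray covers its +y part (y from +30 to +200 mm), floor at 120 mm, walls to 145 mm. The part of the lower tray with y from -190 to +30 mm is open from above; the nail file lies at about y = 0.
- lower_floor (a point): Centre of the open part of the lower tray, on its floor; axes as the tiers'.
- cup: White ceramic cup, 74 mm diameter, 80 mm high, standing on the lower tray under the upper one; origin under its centre.
- nail_file: Steel nail file with black handle, 155 x 11 x 6 mm, lying along x on the lower tray just beside the upper one; origin under its middle.
- swab_jar: Closed clear glass jar of swabs with steel lid, 68 mm diameter, 96 mm high, on the upper tray; origin under its centre.
- hair_clip: Brown claw hair clip, 62 x 30 x 28 mm, on the upper tray; origin under its centre.
Things that resemble listed ones, but are neither listed nor needed, are in the scene too. There is more than one size of the brush; the one meant has the size given above.

How it is judged:
By the outcome, as a careful person would: the job done as asked, in the order asked, and still so for the second after the job is handed in, while the arm keeps its last pose, push and grip.
It also fails if it takes over 61 s, if anything falls off the work surface, if the arm or the gripper's body presses on something with over 40 N, if the wrist force passes 120 N, or if a joint passes its speed limit or range.

### The arm

A 6-joint arm with a two-finger parallel gripper is mounted at the origin on the work surface. World frame = base frame: x ahead of the robot, y to its left, z up, the work surface at z = 0. Lengths are in mm, angles in rad, forces in N, time in s.
With the tool pointing down it reaches from about 300 to 750 mm from the base axis. Payload 8.5 kg.
Tool frame: the origin (TCP) lies at the very end of the fingers, on their centre line; the grasp point (between the pads) lies arm.grasp_offset behind it (arm.grasp_offset is the distance from the TCP to the grasp point, in mm); z points along the fingers, y is the line along which they close (so a half turn about z gives the same grasp; the last joint's range is limited). The gripper opens to 88 mm and grips with 3 to 60 N. Pads are 18 mm wide; open, the fingers measure 123 mm over their backs; the gripper's body (75 mm by 187 mm) begins 45 mm behind the grasp point.
Start: joints at [1.068, 0.381, 1.297, -0, 1.464, -0.215], TCP at [156.105, 527.363, 238.748] pointing down, gripper open.
Joint ranges: [-3.11, 3.11], [-0.89, 2.33], [0.22, 2.48], [-1.42, 4.56], [0.17, 2.85], [-2.88, 2.88]. Speed limits (rad/s): [2.39, 2.39, 3.14, 3.14, 3.14, 3.14].

### API

Orientations are given as a unit quaternion [w, x, y, z].
In Python, from cell import arm gives the robot as it stands. The module is installed in compiled form; this text tells all that it offers.
- The arm moves only by the tool move_arm, never from a script. Its argument "commands" is one flat list of numbers, 7 for each row, row after row: the turn, a rotation vector about the world's x, y, z in rad, then the shift along the world's x, y, z in m, then the finger opening in m, from 0 to 0.0881. A call has 1 to 8 rows; each row shifts and turns the commanded pose from where the row before left it; what a row does not reach is not made up. A row lasts 1/12 s, in which the tool goes at most 41.7 mm and 7.16 degrees, less where a joint would pass 70% of its speed; a pose out of reach is approached as far as the arm can. A call is refused whole if a number of a shift passes 0.0417 or a number of a turn 0.125, either way. A call with a gripper value outside its range is refused whole. The fingers move at their own pace and stop on an object; the grip force is fixed at half the most. Time passes only in rows, so rows that do not move let the fingers close. It gives the time, the measured TCP pose, the force, the opening and the grip force at its end, in the units of the state.
- arm.read_state(): the state, without advancing time (a new reading comes with each control period).
- arm.read_camera(name): name is "scene" or "top"; returns the picture (480x640x3 uint8, red, green, blue); there is no depth.
- arm.get_calibration(name): a dict with "fovy" (degrees; the focal length in pixels is half the picture's height over the tangent of half this angle, whatever the lens; pixels are square), "cx", "cy" (the principal point, pixels), "k1" (the pictures are not rectified: a ray, as slopes to the right and down, at radius r is drawn at 1 + k1 r^2 times it, then the intrinsics apply), "world_from_camera" (4x4, takes a point from camera to world coordinates). Camera axes: x right, y down, z forward; pixel columns grow to the right and rows downward; lengths in mm; the calibration is good to about 2 mm. A picture is of the moment at which its call begins. get_calibration takes no time and is no camera call.
- arm.sign_off(): hands the job in; it is judged then, once.
Trained networks look in the newest picture that a camera, given by its name, has taken for a name from the list of things; names that differ only in an ending like _2 or _b are one class to them, and where a whole thing is asked for, a point or a joint stands for the part that bears it (a point fixed in the world has none). Each returns a list of dicts, best first, with "p" (0 to 1); they miss things now and then, are a little off and sometimes report something else, mostly with a low value. They report only what shows in the picture. A call takes as long as a camera call. They do not tell look-alikes from the thing itself.
- arm.silhouettes(camera, label): "region" (480x640 bool, what is visible of it) and "box" ([centre column, centre row, width, height] in pixels, round what is visible of it).
- arm.tip_of(camera, label): "position" ([column, row] in pixels: a listed point, or the origin of a listed thing).
The state is a dict: "time": time; "joints": joint angles; "joint_vel": joint speeds; "joint_torque": joint torques, N m; "ee_pos": TCP position; "tcp_rot": TCP orientation; "force": force on the tool from outside, world axes, zero at the start; "ft_torque": the same for the moment, N m; "opening": finger opening in mm; "finger_force": force on a finger pad.
Only numpy, scipy, OpenCV 4.12 (cv2) and the standard library are available. Lean on these libraries where they do the work, as an engineer would, in place of code of your own. Each camera call takes 0.05 s, during which the arm holds its last target. There are 200 camera calls.

## Working session

There is one attempt and no reset: what is moved stays moved. The work goes in short steps, Python scripts to look and compute and a tool call to move; the robot and the scene stay as the last step left them, time stands still between calls to the robot, and variables do not carry over. Pictures are saved under pics/ and viewed, at most 10 in all, crops included, and the job is handed in when it is done.

Besides the shell and the picture viewer there is one more tool, called after ">>>" as name(argument=value, ...) on one line, values as JSON. move_arm: Moves the arm, as the interface text tells. Its arguments: {"type":"object","properties":{"commands":{"type":"array","items":{"type":"number"}}},"required":["commands"]}

```bash
mkdir -p pics
cat > h.py <<'E'
import numpy as np, cv2
from cell import arm
def cal(n):
    c=arm.get_calibration(n); f=240/np.tan(np.radians(c["fovy"])/2)
    return f,c["cx"],c["cy"],c["k1"],np.array(c["world_from_camera"])
def ray(n,uv):
    f,cx,cy,k,T=cal(n); d=np.array([(uv[0]-cx)/f,(uv[1]-cy)/f]); s=d.copy()
    for _ in range(20): s=d/(1+k*(s@s))
    return T[:3,3],T[:3,:3]@np.array([s[0],s[1],1])
def atz(n,uv,z):
    o,d=ray(n,uv); return o+d*(z-o[2])/d[2]
def proj(n,P):
    f,cx,cy,k,T=cal(n); p=T[:3,:3].T@(np.asarray(P,float)-T[:3,3]); s=p[:2]/p[2]; s=s*(1+k*(s@s)); return s*f+[cx,cy]
def save(n,name,crop=None,sc=1):
    im=arm.read_camera(n); 
    if crop: im=im[crop[1]:crop[3],crop[0]:crop[2]]
    im=cv2.resize(im,None,fx=sc,fy=sc,interpolation=cv2.INTER_CUBIC); cv2.imwrite('pics/'+name,im[:,:,::-1])
E
python3 - <<'E'
from h import *
print(arm.grasp_offset)
for n in('scene','top'):
    save(n,n+'0.png'); f,cx,cy,k,T=cal(n); print(n,f,cx,cy,k,T.round(3).tolist())
    zs=dict(radio_top=72,shaft_collar=78,shaft_tip=89,knob=0,knob_grip=25,brush=20,brush_grip=57,lower_floor=20,nail_file=20,tiers=0,cup=20)
    for l,z in zs.items():
        for r in arm.tip_of(n,l)[:4]: print(l,round(r['p'],2),np.round(r['position'],1),atz(n,r['position'],z).round(1))
E
```

```text
18.700000000000003
scene 555.6535517967947 317.3208849103666 238.86805713278832 -0.03981223647978714 [[0.841, 0.384, -0.381, 913.745], [0.541, -0.598, 0.592, -616.982], [-0.0, -0.704, -0.71, 882.049], [0.0, 0.0, 0.0, 1.0]]
radio_top 0.79 [250.4 384.9] [ 568.9 -283.4   72. ]
radio_top 0.69 [252.  406.1] [ 594.  -312.1   72. ]
radio_top 0.61 [274.6 358.7] [ 572.9 -221.5   72. ]
shaft_collar 0.63 [277.5 360.7] [ 581.8 -225.    78. ]
shaft_tip 0.58 [276.2 357.7] [ 581.2 -226.8   89. ]
shaft_tip 0.42 [415.  147.1] [518.  432.8  89. ]
knob 0.81 [298.6 301.7] [505.1 -51.9   0. ]
knob 0.25 [356.6 221.3] [486. 215.   0.]
knob_grip 0.64 [297.4 295.4] [505.9 -56.2  25. ]
brush 0.86 [360.7 325.3] [645.2 -48.1  20. ]
brush 0.85 [361.9 232.3] [523.2 171.8  20. ]
brush 0.66 [297.  197.9] [337.5 189.8  20. ]
brush_grip 0.82 [294.9 179.7] [321.7 206.   57. ]
brush_grip 0.78 [358.7 223. ] [520.1 159.1  57. ]
brush_grip 0.65 [362.8 305.3] [637.4 -30.7  57. ]
brush_grip 0.65 [454.1 163.8] [611.4 464.8  57. ]
lower_floor 0.78 [378.3 234.2] [556.5 186.1  20. ]
nail_file 0.75 [388.9 209.1] [538. 272.  20.]
[... 450 characters left out ...]
0.55 [381.6 241.8] [507.6 -49.1   0. ]
knob 0.44 [150.3 221.1] [559.7 428.9   0. ]
knob 0.26 [492.9 216.9] [ 556.5 -283.5    0. ]
knob_grip 0.53 [381.1 242.8] [500.8 -45.6  25. ]
knob_grip 0.45 [154.6 168. ] [666.7 417.2  25. ]
brush 0.78 [275.6 236.4] [518.4 165.5  20. ]
brush 0.77 [367.8 184.2] [624.2 -23.1  20. ]
brush 0.72 [256.7 339.6] [313.4 203.1  20. ]
brush_grip 0.9 [251.3 336.4] [318.6 208.9  57. ]
brush_grip 0.88 [369.6 174.5] [633.2 -24.4  57. ]
brush_grip 0.74 [275.5 229.3] [525.  162.5  57. ]
lower_floor 0.9 [266.6 218. ] [556.7 183.7  20. ]
nail_file 0.56 [222.8 228.1] [537.4 272.5  20. ]
tiers 0.87 [223.2 219.4] [560.2 275.6   0. ]
tiers 0.17 [150.4 222.6] [556.5 428.6   0. ]
```

View pics/scene0.png

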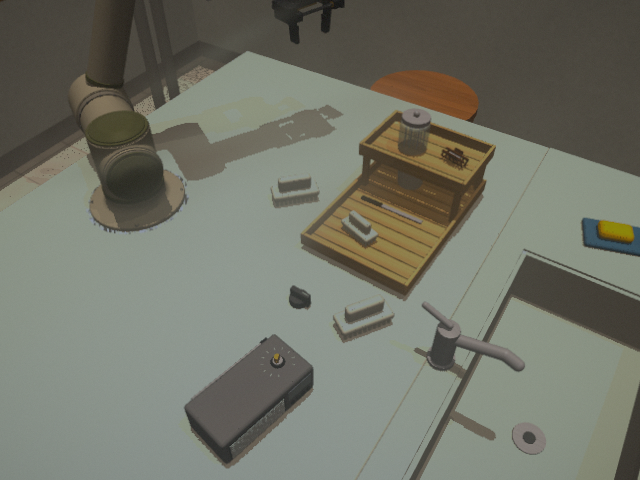

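View pics/top0.png

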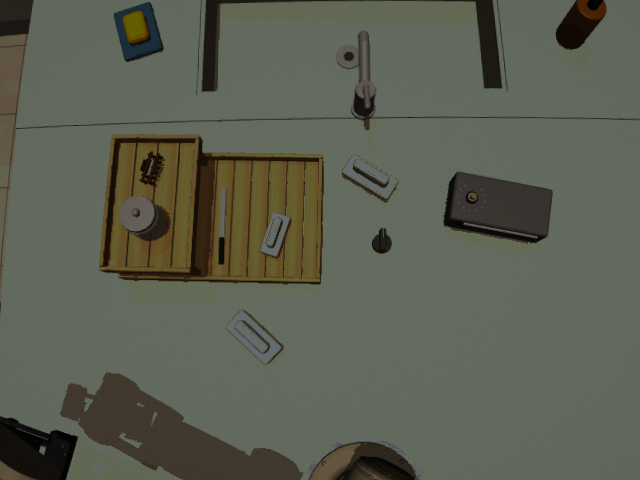

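```bash
cat > fit.py <<'E'
from h import *
from scipy.optimize import minimize
def box(x0,x1,y0,y1,z0,z1): return np.array([[x,y,z] for x in(x0,x1) for y in(y0,y1) for z in(z0,z1)],float)
def cyl(r,z0,z1): return np.array([[r*np.cos(a),r*np.sin(a),z] for a in np.linspace(0,6.28,24) for z in(z0,z1)])
SH={'radio':[box(-50,50,-100,100,0,72)],'brush':[box(-42.5,42.5,-19,19,12,24),box(-39,39,-16,16,0,12),box(-30,30,-8,8,24,50)],
 'knob':[cyl(20,0,16),box(-18,26,-6,6,16,34)]}
def mask(n,parts,q,z):
    m=np.zeros((480*4,640*4),np.uint8); c,s=np.cos(q[2]),np.sin(q[2]); R=np.array([[c,-s,0],[s,c,0],[0,0,1]])
    for P in parts:
        W=P@R.T+[q[0],q[1],z]; uv=np.array([proj(n,w) for w in W])
        cv2.fillConvexPoly(m,cv2.convexHull((uv*4+1.5).astype(np.int32)),255)
    return cv2.resize(m,(640,480),interpolation=cv2.INTER_AREA)/255.
def fit(regs,label,q0,z):
    def cost(q):
        t=0
        for n,r in regs.items():
            m=mask(n,SH[label],q,z); t+=np.abs(m-r).sum()/r.sum()
        return t
    best=None
    for st in (1,-1):
        r=minimize(cost,q0,method='Nelder-Mead',options=dict(initial_simplex=[q0,np.add(q0,[8*st,0,0]),np.add(q0,[0,8*st,0]),np.add(q0,[0,0,.2*st])],xatol=.05,fatol=1e-4,maxiter=200))
        if best is None or r.fun<best.fun: best=r
    return best.x,best.fun
def region(n,label,uv):
    L=[r for r in arm.silhouettes(n,label) if np.hypot(*(np.array(r['box'][:2])-uv))<25]
    return L[0]['region'].astype(float) if L else None
E
python3 - <<'E'
from fit import *
ims={n:arm.read_camera(n) for n in('scene','top')}
def crop(n,c,w,h,W,H): return cv2.resize(ims[n][c[1]-h//2:c[1]+h//2,c[0]-w//2:c[0]+w//2],(W,H),interpolation=cv2.INTER_CUBIC)
A=np.hstack([crop('top',(472,197),40,30,400,300),crop('scene',(277,360),40,30,400,300)])
B=np.hstack([crop('top',(381,240),40,40,266,300),crop('scene',(299,297),36,40,267,300),crop('top',(275,235),54,60,267,300)])
cv2.imwrite('pics/c1.png',np.vstack([A,B])[:,:,::-1])
for l,q0,z,pt,ps in (('radio',[570,-281,-.14],0,(498,207),(250,397)),('brush',[521,162,-.5],20,(275,235),(360,228)),('knob',[505,-50,0],0,(381,241),(299,297))):
    R={n:region(n,l,u) for n,u in(('top',pt),('scene',ps))}
    print(l,[k for k in R if R[k] is None])
    R={k:v for k,v in R.items() if v is not None}
    if not R: continue
    for S in ([R]+[{k:v} for k,v in R.items()]):
        q,f=fit(S,l,q0,z); print(list(S),q.round(3),round(f,3))
E
```

```text
radio []
['top', 'scene'] [ 5.66245e+02 -2.81927e+02 -2.04000e-01] 0.133Traceback (most recent call last):
  File "<stdin>", line 13, in <module>
  File "fit.py", line 21, in fit
    r=minimize(cost,q0,method='Nelder-Mead',options=dict(initial_simplex=[q0,np.add(q0,[8*st,0,0]),np.add(q0,[0,8*st,0]),np.add(q0,[0,0,.2*st])],xatol=.05,fatol=1e-4,maxiter=200))
    res = _minimize_neldermead(fun, x0, args, callback, bounds=bounds,
                               **options)
    fxr = func(xr)
    fx = function(np.copy(x), *(wrapper_args + args))
  File "fit.py", line 17, in cost
    m=mask(n,SH[label],q,z); t+=np.abs(m-r).sum()/r.sum()
  File "fit.py", line 10, in mask
    W=P@R.T+[q[0],q[1],z]; uv=np.array([proj(n,w) for w in W])
                                        ~~~~^^^^^
  File "h.py", line 13, in proj
    f,cx,cy,k,T=cal(n); p=T[:3,:3].T@(np.asarray(P,float)-T[:3,3]); s=p[:2]/p[2]; s=s*(1+k*(s@s)); return s*f+[cx,cy]
                ~~~^^^
  File "h.py", line 4, in cal
    c=arm.get_calibration(n); f=240/np.tan(np.radians(c["fovy"])/2)
ValueError: time passes only in moves, steps and waits
```

View pics/c1.png

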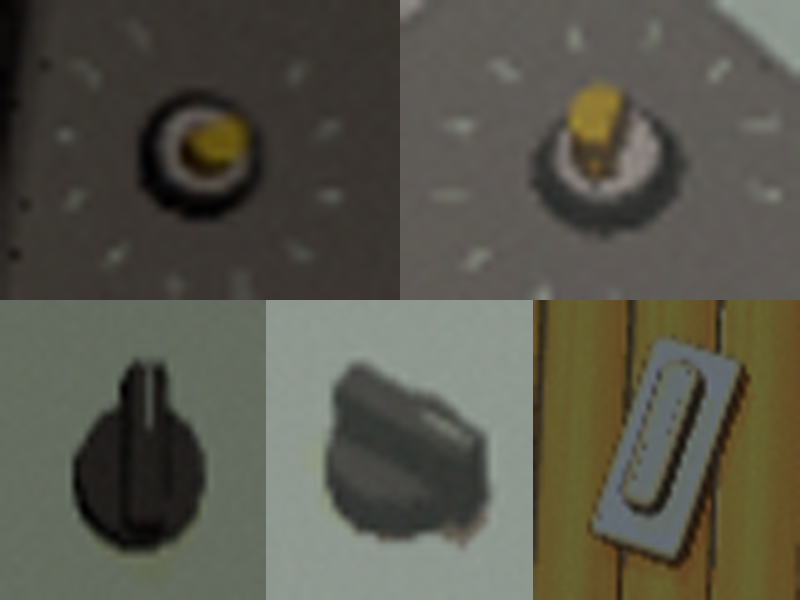

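```bash
sed -i 's/^def cal(n):/import functools\n@functools.cache\ndef cal(n):/' h.py
python3 - <<'E'
from fit import *
for n in('scene','top'): cv2.imwrite(f'pics/raw_{n}.png',arm.read_camera(n)[:,:,::-1])
for l,q0,z,pt,ps in (('radio',[570,-281,-.14],0,(498,207),(250,397)),('brush',[521,162,-.5],20,(275,235),(360,228)),('knob',[505,-50,0],0,(381,241),(299,297))):
    R={n:region(n,l,u) for n,u in(('top',pt),('scene',ps))}
    R={k:v for k,v in R.items() if v is not None}
    if not R: continue
    for S in ([R]+[{k:v} for k,v in R.items()] if len(R)>1 else [R]):
        q,f=fit(S,l,q0,z); print(l,list(S),q.round(3),round(f,3))
E
```

```text
radio ['top', 'scene'] [ 5.66995e+02 -2.82699e+02 -1.86000e-01] 0.132
radio ['top'] [ 5.67280e+02 -2.81046e+02 -1.79000e-01] 0.073
radio ['scene'] [ 5.65609e+02 -2.82747e+02 -2.08000e-01] 0.057
brush ['top', 'scene'] [ 5.18675e+02  1.66050e+02 -3.55000e-01] 0.236
brush ['top'] [ 5.18810e+02  1.65644e+02 -3.31000e-01] 0.074
brush ['scene'] [ 5.19169e+02  1.65147e+02 -3.98000e-01] 0.148
knob ['top', 'scene'] [ 5.02801e+02 -4.83150e+01 -7.70000e-02] 0.267
knob ['top'] [ 5.02236e+02 -4.80160e+01 -2.40000e-02] 0.065
knob ['scene'] [ 5.05188e+02 -5.04460e+01 -2.78000e-01] 0.145
```

```bash
cat >> h.py <<'E'
from scipy.spatial.transform import Rotation as Ro
def st():
    s=arm.read_state(); q=s['tcp_rot']; R=Ro.from_quat([q[1],q[2],q[3],q[0]]).as_matrix()
    print('t',round(s['time'],2),'pos',np.round(s['ee_pos'],1),'yaw of tool y',round(np.arctan2(R[1,1],R[0,1]),3),'z',R[:,2].round(3),'F',np.round(s['force'],1),'open',round(s['opening'],1),'j',np.round(s['joints'],2)); return s
E
python3 - <<'E'
from h import *
st()
print('collar',atz('top',(472.3,197.3),78),atz('scene',(277-20+20.8,360-15+15.5),78),'tip(top crop)',atz('top',(473.7,196),89))
E
```

```text
t 1.8 pos [156.1 527.4 238.7] yaw of tool y 1.283 z [-0. -0. -1.] F [ 0.9 -0.7  0.9] open 88.2 j [ 1.07  0.38  1.3   0.    1.46 -0.22]
collar [ 578.08746522 -222.01614318   78.        ] [ 582.01572302 -224.36520784   78.        ] tip(top crop) [ 577.69231969 -222.03858978   89.        ]
```

>>> move_arm(commands=[0,0,-0.0075,0.026,-0.026,0,0.06,0,0,-0.0075,0.026,-0.026,0,0.06,0,0,-0.0075,0.026,-0.026,0,0.06,0,0,-0.0075,0.026,-0.026,0,0.06,0,0,-0.0075,0.026,-0.026,0,0.06,0,0,-0.0075,0.026,-0.026,0,0.06,0,0,-0.0075,0.026,-0.026,0,0.06,0,0,-0.0075,0.026,-0.026,0,0.06])

```text
time: 2.47
ee_pos: [365.1, 317.9, 238.9]
tcp_rot: [0.0, 0.173, 0.985, 0.0]
force: [0.1, 0.5, 1.1]
opening: 59.8
finger_force: 0.0
```

>>> move_arm(commands=[0,0,0,0.0258,-0.0257,-0.015,0.06,0,0,0,0.0258,-0.0257,-0.015,0.06,0,0,0,0.0258,-0.0257,-0.015,0.06,0,0,0,0.0258,-0.0257,-0.015,0.06,0,0,0,0.0258,-0.0257,-0.015,0.06,0,0,0,0.0258,-0.0257,-0.015,0.06,0,0,0,0,0,0,0.06])

```text
time: 3.05
ee_pos: [521.8, 160.9, 145.9]
tcp_rot: [-0.001, 0.175, 0.985, -0.001]
force: [-0.6, -1.4, 0.5]
opening: 60.3
finger_force: 0.0
```

Run:
```python
from h import *
st()
save('scene','s2.png',(280,130,440,290),4)
for n in('scene','top'):
    for r in arm.tip_of(n,'brush_grip')[:3]: print(n,r['p'],np.round(r['position'],1),atz(n,r['position'],57).round(1))
```

```text
t 3.05 pos [521.8 160.9 145.9] yaw of tool y 1.218 z [-0.002 -0.001 -1.   ] F [-0.6 -1.4  0.5] open 60.3 j [ 0.08  0.46  1.46 -0.    1.23 -1.14]
scene 0.97 [356.5 221.2] [513.3 161.4  57. ]
scene 0.91 [294.6 179.7] [321.1 205.6  57. ]
scene 0.66 [364.9 307.3] [643.  -32.6  57. ]
top 0.88 [276.1 233.2] [517.2 161.3  57. ]
top 0.71 [370.8 176.7] [628.6 -26.6  57. ]
top 0.44 [223.8 227.5] [530.5 263.9  57. ]
```

View pics/s2.png

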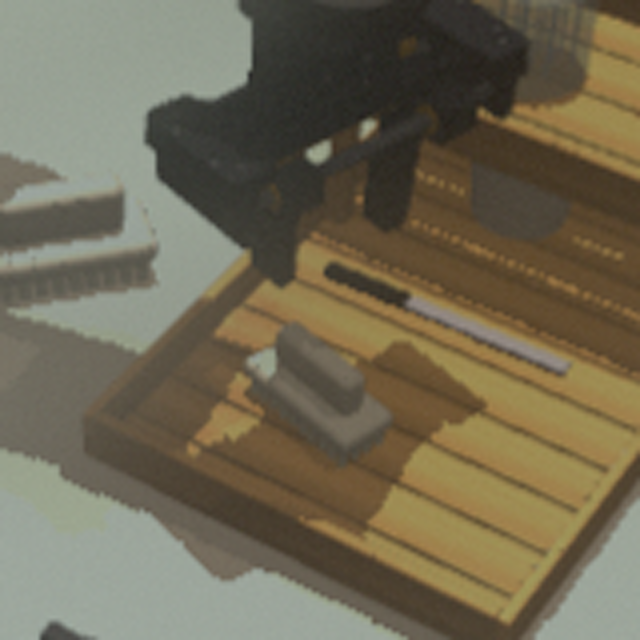

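>>> move_arm(commands=[0,0,0,0,-0.001,-0.025,0.05,0,0,0,0,0,-0.025,0.05,0,0,0,0,0,-0.025,0.05,0,0,0,0,0,-0.018,0.05,0,0,0,0,0,-0.006,0.05,0,0,0,0,0,0,0.05,0,0,0,0,0,0,0.05])

```text
time: 3.78
ee_pos: [519.1, 164.9, 50.9]
tcp_rot: [0.001, 0.172, 0.985, 0.0]
force: [-0.2, 0.4, 1.1]
opening: 50.2
finger_force: 0.0
```

>>> move_arm(commands=[0,0,0,0,0,-0.001,0.0,0,0,0,0,0,0,0.0,0,0,0,0,0,0,0.0,0,0,0,0,0,0,0.0,0,0,0,0,0,0,0.0,0,0,0,0,0,0,0.0])

```text
time: 4.28
ee_pos: [519.0, 164.1, 49.0]
tcp_rot: [0.0, 0.173, 0.985, 0.0]
force: [-0.0, -0.3, 1.2]
opening: 15.6
finger_force: 30.0
```

>>> move_arm(commands=[0,0,0,0,0,0.02,0,0,0,0,0,0,0.025,0,0,0,0,0,0,0.03,0,0,0,0,0,0,0.025,0,0,0,0.02,0.0045,-0.0347,0,0,0,0,0.02,0.0045,-0.0347,0,0,0,0,0.02,0.0045,-0.0347,0,0,0,0,0.02,0.0045,-0.0347,0,0])

```text
time: 4.95
ee_pos: [536.8, 24.0, 148.9]
tcp_rot: [0.0, 0.133, 0.991, -0.0]
force: [0.8, -0.3, -0.4]
opening: 15.9
finger_force: 30.0
```

>>> move_arm(commands=[0,0,0.02,0.0045,-0.0347,0,0,0,0,0.02,0.0045,-0.0347,0,0,0,0,0.02,0.0045,-0.0347,0,0,0,0,0.02,0.0045,-0.0347,0,0,0,0,0,0.0045,-0.0347,0,0,0,0,0,0.0045,-0.0347,0,0,0,0,0,0.0045,-0.0347,0,0,0,0,0,0.0045,-0.0347,0,0])

```text
time: 5.62
ee_pos: [572.7, -254.0, 148.6]
tcp_rot: [-0.0, 0.094, 0.996, 0.0]
force: [-0.2, 0.1, -0.1]
opening: 16.1
finger_force: 30.0
```

>>> move_arm(commands=[0,0,0,0,0,-0.015,0,0,0,0,0,0,-0.015,0,0,0,0,0,0,-0.008,0,0,0,0,0,0,0,0,0,0,0,0,0,0,0,0,0,0,0,0,0,0])

```text
time: 6.12
ee_pos: [573.3, -252.1, 111.7]
tcp_rot: [0.001, 0.093, 0.996, -0.0]
force: [1.2, 0.1, -0.6]
opening: 15.8
finger_force: 30.0
```

Run:
```python
from h import *
st()
a=arm.read_camera('top')[150:250,420:570]; b=arm.read_camera('scene')[310:470,180:340]
cv2.imwrite('pics/s3.png',np.hstack([cv2.resize(a,(450,300),interpolation=2),cv2.resize(b,(300,300),interpolation=2)])[:,:,::-1])
```

```text
t 6.12 pos [ 573.3 -252.1  111.7] yaw of tool y 1.384 z [ 0.001 -0.001 -1.   ] F [ 1.2  0.1 -0.6] open 15.8 j [-0.6   0.62  1.26 -0.    1.26 -1.99]
```

View pics/s3.png

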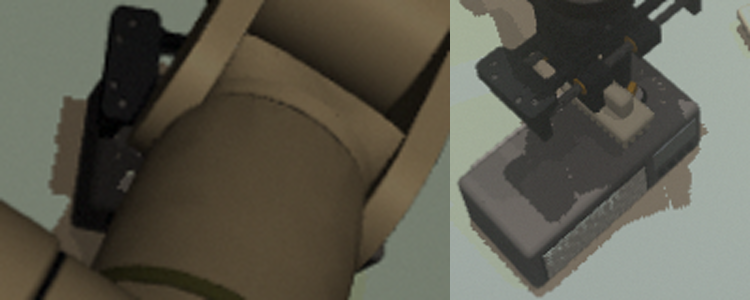

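>>> move_arm(commands=[0,0,0,0,0,-0.004,0,0,0,0,0,0,-0.003,0,0,0,0,0,0,-0.002,0,0,0,0,0,0,0,0,0,0,0,0,0,0,0])

```text
time: 6.63
ee_pos: [572.9, -252.2, 101.6]
tcp_rot: [-0.0, 0.094, 0.996, 0.0]
force: [-0.6, -0.0, -0.3]
opening: 15.8
finger_force: 30.0
```

>>> move_arm(commands=[0,0,0,0,0,-0.001,0,0,0,0,0,0,0,0,0,0,0,0,0,0,0])

```text
time: 6.88
ee_pos: [573.0, -252.3, 101.0]
tcp_rot: [0.0, 0.094, 0.996, -0.0]
force: [-0.4, 0.6, 0.5]
opening: 15.6
finger_force: 30.0
```

>>> move_arm(commands=[0,0,0,0,0,-0.001,0,0,0,0,0,0,0,0,0,0,0,0,0,0,0])

```text
time: 7.13
ee_pos: [573.0, -252.3, 100.0]
tcp_rot: [0.0, 0.094, 0.996, -0.0]
force: [-0.4, 0.6, 2.8]
opening: 15.5
finger_force: 30.0
```

>>> move_arm(commands=[0,0,0,0,0,-0.0005,0,0,0,0,0,0,0,0,0,0,0,-0.0009,-0.0048,0,0,0,0,0,-0.0009,-0.0048,0,0,0,0,0,-0.0009,-0.0048,0,0,0,0,0,-0.0009,-0.0048,0,0])

```text
time: 7.63
ee_pos: [569.2, -271.9, 99.2]
tcp_rot: [0.0, 0.094, 0.996, 0.0]
force: [1.3, 3.0, 3.3]
opening: 15.8
finger_force: 30.0
```

>>> move_arm(commands=[0,0,0,-0.0009,-0.0048,0,0,0,0,0,-0.0009,-0.0048,0,0,0,0,0,-0.0009,-0.0048,0,0,0,0,0,-0.0009,-0.0048,0,0,0,0,0,-0.0009,-0.0048,0,0])

```text
time: 8.05
ee_pos: [564.7, -296.0, 99.2]
tcp_rot: [-0.0, 0.094, 0.996, 0.0]
force: [1.1, 2.6, 3.7]
opening: 15.7
finger_force: 30.0
```

>>> move_arm(commands=[0,0,0,-0.0009,-0.0048,0,0,0,0,0,-0.0009,-0.0048,0,0,0,0,0,-0.0009,-0.0048,0,0,0,0,0,-0.0009,-0.0048,0,0,0,0,0,-0.0009,-0.0048,0,0])

```text
time: 8.47
ee_pos: [560.2, -319.9, 99.2]
tcp_rot: [-0.0, 0.094, 0.996, 0.0]
force: [0.0, 2.1, 3.3]
opening: 15.6
finger_force: 30.0
```

>>> move_arm(commands=[0,0,0,-0.0009,-0.0048,0,0,0,0,0,-0.0009,-0.0048,0,0,0,0,0,-0.0009,-0.0048,0,0,0,0,0,-0.0009,-0.0048,0,0,0,0,0,-0.0009,-0.0048,0,0])

```text
time: 8.88
ee_pos: [555.7, -343.9, 99.3]
tcp_rot: [0.0, 0.094, 0.996, 0.0]
force: [0.3, 3.3, 4.5]
opening: 16.2
finger_force: 30.0
```

>>> move_arm(commands=[0,0,0,-0.0009,-0.0048,0,0,0,0,0,-0.0009,-0.0048,0,0,0,0,0,-0.0009,-0.0048,0,0,0,0,0,-0.0009,-0.0048,0,0,0,0,0,-0.0009,-0.0048,0,0,0,0,0,0,0,0,0])

```text
time: 9.38
ee_pos: [551.0, -368.7, 99.2]
tcp_rot: [0.0, 0.094, 0.996, -0.0]
force: [-1.1, -3.0, 3.2]
opening: 15.5
finger_force: 30.0
```

>>> move_arm(commands=[0,0,0,0,0,0.025,0,0,0,0,0,0,0.025,0,0,0,-0.02,-0.0021,0.0355,0,0,0,0,-0.02,-0.0021,0.0355,0,0,0,0,-0.02,-0.0021,0.0355,0,0,0,0,-0.02,-0.0021,0.0355,0,0,0,0,-0.02,-0.0021,0.0355,0,0,0,0,-0.02,-0.0021,0.0355,0,0])

```text
time: 10.05
ee_pos: [538.1, -153.2, 148.8]
tcp_rot: [-0.0, 0.154, 0.988, -0.0]
force: [0.4, 0.3, -1.0]
opening: 15.4
finger_force: 30.0
```

>>> move_arm(commands=[0,0,-0.02,-0.0021,0.0355,0,0,0,0,-0.02,-0.0021,0.0355,0,0,0,0,0,-0.0021,0.0355,0,0,0,0,0,-0.0021,0.0355,0,0,0,0,0,-0.0021,0.0355,0,0,0,0,0,-0.0021,0.0355,0,0,0,0,0,-0.0021,0.0355,0,0,0,0,0,-0.0021,0.0355,0,0])

```text
time: 10.72
ee_pos: [521.5, 130.9, 148.9]
tcp_rot: [-0.0, 0.173, 0.985, -0.0]
force: [1.0, -0.3, 0.3]
opening: 15.9
finger_force: 30.0
```

>>> move_arm(commands=[0,0,0,-0.0021,0.0355,0,0,0,0,0,0,0,-0.025,0,0,0,0,0,0,-0.03,0,0,0,0,0,0,-0.025,0,0,0,0,0,0,-0.012,0,0,0,0,0,0,0,0,0,0,0,0,0,0,0])

```text
time: 11.3
ee_pos: [519.8, 164.8, 56.9]
tcp_rot: [-0.0, 0.173, 0.985, -0.0]
force: [-0.1, -0.2, 0.2]
opening: 15.8
finger_force: 30.0
```

>>> move_arm(commands=[0,0,0,0,0,-0.005,0,0,0,0,0,0,-0.0025,0,0,0,0,0,0,-0.0005,0,0,0,0,0,0,0,0])

```text
time: 11.63
ee_pos: [519.9, 165.0, 49.6]
tcp_rot: [0.0, 0.173, 0.985, 0.0]
force: [-0.3, 0.7, -0.5]
opening: 15.8
finger_force: 30.0
```

>>> move_arm(commands=[0,0,0,0,0,0,0.05,0,0,0,0,0,0,0.05,0,0,0,0,0,0,0.05,0,0,0,0,0,0,0.05,0,0,0,0,0,0.025,0.05,0,0,0,0,0,0.03,0.05,0,0,0,0,0,0.03,0.05,0,0,0,0,0,0.015,0.05])

```text
time: 12.3
ee_pos: [520.7, 165.2, 152.7]
tcp_rot: [0.002, 0.173, 0.985, 0.001]
force: [0.4, 0.5, 0.2]
opening: 49.8
finger_force: 0.0
```

```bash
cat > shaft.py <<'E'
from fit import *
def pin(yaw):
    a=np.linspace(np.arccos(2.5/6),2*np.pi-np.arccos(2.5/6),30); c,s=np.cos(yaw),np.sin(yaw)
    P=np.c_[6*np.cos(a),6*np.sin(a)]@np.array([[c,s],[-s,c]]); return np.vstack([np.c_[P,0*a+78],np.c_[P,0*a+89]])
S=16
def rend(n,q,c0,w):
    uv=np.array([proj(n,p+[q[0],q[1],0]) for p in pin(q[2])])-c0
    m=np.zeros((w*S,w*S),np.uint8); cv2.fillConvexPoly(m,cv2.convexHull(((uv+.5)*S).astype(np.int32)),255)
    return cv2.GaussianBlur(cv2.resize(m,(w,w),interpolation=cv2.INTER_AREA)/255.,(0,0),.5)
D={}
for n,c in(('top',(464,187)),('scene',(268,349))):
    im=cv2.imread(f'pics/raw_{n}.png')[c[1]:c[1]+20,c[0]:c[0]+20].astype(float)
    sat=np.clip((im[...,2]-im[...,0])/(im[...,2]+15),0,1); sat=np.clip(sat-np.median(sat)-.05,0,None); D[n]=(sat,c)
    print(n,sat.max().round(2),(sat>sat.max()/2).sum())
def cost(q,names):
    t=0
    for n in names:
        s,c=D[n]; m=rend(n,q,np.array(c),20); k=(m*s).sum()/(m*m).sum(); t+=((s-k*m)**2).sum()/(s**2).sum()
    return t
for names in(['top'],['scene'],['top','scene']):
    R=[]
    for y0 in np.arange(-.8,.9,.4):
        q0=[579,-222.5,y0]; r=minimize(cost,q0,args=(names,),method='Nelder-Mead',options=dict(initial_simplex=[q0,np.add(q0,[4,0,0]),np.add(q0,[0,4,0]),np.add(q0,[0,0,.3])],xatol=.02,fatol=1e-5)); R.append((r.fun,r.x))
    R.sort(key=lambda t:t[0]); print(names,[(round(f,3),x.round(2)) for f,x in R[:3]])
E
python3 shaft.py
python3 - <<'E'
from fit import *
st()
im=arm.read_camera('top'); cv2.imwrite('pics/raw_top2.png',im[:,:,::-1])
# knob dark mask
c=(360,222); g=im[c[1]:c[1]+40,c[0]:c[0]+44].max(2).astype(float); bg=np.median(g); fg=np.percentile(g,2); r=np.zeros((480,640)); r[c[1]:c[1]+40,c[0]:c[0]+44]=np.clip((bg-g)/(bg-fg),0,1); r[r<.25]=0
print(bg,fg,r.sum(), fit({'top':r},'knob',[502.5,-48,-.03],0))
for l,n,z in(('brush_grip','top',57),('brush_grip','scene',57)):
    for q in arm.tip_of(n,l)[:3]: print(n,round(q['p'],2),atz(n,q['position'],z).round(1))
save('scene','s4.png',(260,170,440,320),4)
E
```

```text
top 0.56 27
scene 0.49 28
['top'] [(np.float64(0.039), array([ 5.8041e+02, -2.2204e+02,  4.5000e-01])), (np.float64(0.039), array([ 5.8049e+02, -2.2214e+02,  4.5000e-01])), (np.float64(0.039), array([ 5.8052e+02, -2.2210e+02,  4.4000e-01]))]
['scene'] [(np.float64(0.139), array([ 5.7956e+02, -2.2314e+02,  4.5000e-01])), (np.float64(0.14), array([ 5.7958e+02, -2.2303e+02,  4.8000e-01])), (np.float64(0.141), array([ 5.7956e+02, -2.2307e+02,  4.7000e-01]))]
['top', 'scene'] [(np.float64(0.242), array([ 5.7999e+02, -2.2246e+02,  5.1000e-01])), (np.float64(0.243), array([ 5.7995e+02, -2.2241e+02,  5.3000e-01])), (np.float64(0.244), array([ 5.7991e+02, -2.2233e+02,  4.9000e-01]))]
t 12.3 pos [520.7 165.2 152.7] yaw of tool y 1.223 z [ 0.004  0.    -1.   ] F [0.4 0.5 0.2] open 49.8 j [ 0.09  0.45  1.45  0.    1.24 -1.13]
121.0 19.18 299.8577882537812 (array([ 5.02889540e+02, -4.76877054e+01, -5.28842629e-02]), np.float64(0.23808249542074))
top 0.58 [629.7 -26.5  57. ]
top 0.36 [ 589.7 -232.4   57. ]
scene 0.76 [321.7 200.3  57. ]
scene 0.72 [568.8 144.   57. ]
scene 0.62 [641.6 -35.2  57. ]
```

View pics/s4.png

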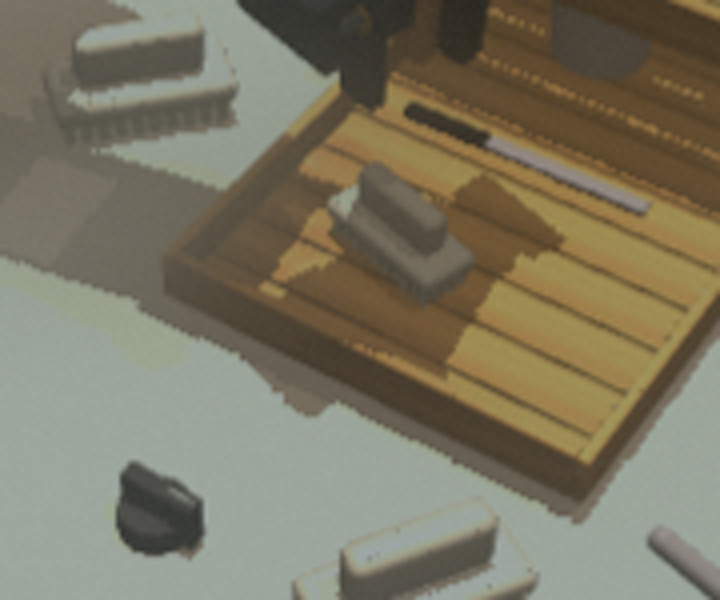

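>>> move_arm(commands=[0,0,0.0375,-0.0021,-0.0267,-0.005,0.05,0,0,0.0375,-0.0021,-0.0267,-0.005,0.05,0,0,0.0375,-0.0021,-0.0267,-0.005,0.05,0,0,0.0375,-0.0021,-0.0267,-0.005,0.05,0,0,0.0375,-0.0021,-0.0267,-0.005,0.05,0,0,0.0375,-0.0021,-0.0267,-0.005,0.05,0,0,0.0375,-0.0021,-0.0267,-0.005,0.05,0,0,0.0375,-0.0021,-0.0267,-0.005,0.05])

```text
time: 13.17
ee_pos: [501.9, -49.6, 107.4]
tcp_rot: [-0.002, 0.023, 1.0, 0.0]
force: [0.4, 0.2, -0.2]
opening: 50.0
finger_force: 0.0
```

>>> move_arm(commands=[0,0,0,0,0,-0.02,0.05,0,0,0,0,0,-0.025,0.05,0,0,0,0,0,-0.02,0.05,0,0,0,0,0,-0.015,0.05,0,0,0,0,0,0,0.05,0,0,0,0,0,0,0.05,0,0,0,0,0,0,0.05])

```text
time: 13.75
ee_pos: [503.0, -48.5, 29.4]
tcp_rot: [-0.0, 0.024, 1.0, 0.0]
force: [-0.3, 0.1, -0.4]
opening: 49.8
finger_force: 0.0
```

Run:
```python
from h import *
st()
save('scene','s5.png',(250,250,350,325),8)
```

```text
t 13.75 pos [503.  -48.5  29.4] yaw of tool y 1.523 z [-0.  0. -1.] F [-0.3  0.1 -0.4] open 49.8 j [-0.33  0.57  1.7  -0.    0.88 -1.85]
```

View pics/s5.png

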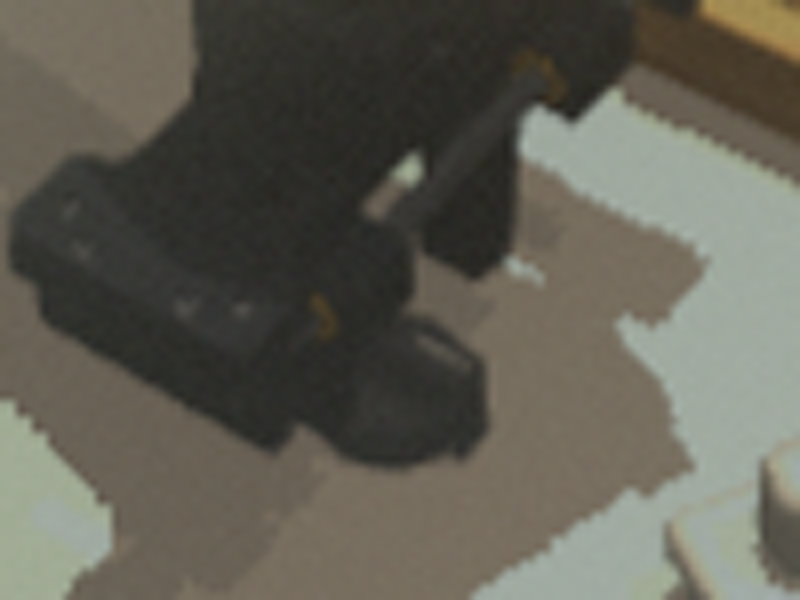

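>>> move_arm(commands=[0,0,0,0,0,-0.006,0.05,0,0,0,0,0,-0.004,0.05,0,0,0,0,0,0,0,0,0,0,0,0,0,0,0,0,0,0,0,0,0,0,0,0,0,0,0,0,0,0,0,0,0,0,0,0,0,0,0,0,0,0])

```text
time: 14.47
ee_pos: [503.1, -48.6, 19.4]
tcp_rot: [0.0, 0.024, 1.0, -0.0]
force: [-0.2, -0.6, 0.3]
opening: 12.0
finger_force: 0.4
```

>>> move_arm(commands=[0,0,0,0,0,0,0,0,0,0,0,0,0,0,0,0,0,0,0,0.02,0,0,0,0,0,0,0.03,0,0,0,0,0,0,0.03,0,0,0,0,0,0,0.02,0])

```text
time: 14.97
ee_pos: [503.3, -48.6, 121.6]
tcp_rot: [0.001, 0.024, 1.0, -0.0]
force: [1.1, 0.9, -0.9]
opening: 11.6
finger_force: 30.0
```

>>> move_arm(commands=[0,0,0.058,0.0096,-0.0217,0,0,0,0,0.058,0.0096,-0.0217,0,0,0,0,0.058,0.0096,-0.0217,0,0,0,0,0.058,0.0096,-0.0217,0,0,0,0,0.058,0.0096,-0.0217,0,0,0,0,0.058,0.0096,-0.0217,0,0,0,0,0.058,0.0096,-0.0217,0,0,0,0,0.058,0.0096,-0.0217,0,0])

```text
time: 15.63
ee_pos: [579.9, -223.1, 118.9]
tcp_rot: [-0.0, -0.208, 0.978, 0.0]
force: [0.4, 0.5, -0.9]
opening: 11.8
finger_force: 30.0
```

>>> move_arm(commands=[0,0,0,0,0,0,0,0,0,0,0,0,0,0,0,0,0,0,0,0,0])

```text
time: 15.88
ee_pos: [579.3, -221.4, 118.9]
tcp_rot: [-0.0, -0.206, 0.979, 0.001]
force: [-0.5, 0.4, -1.0]
opening: 11.5
finger_force: 30.0
```

Run:
```python
from fit import *
s=st(); im=arm.read_camera('scene'); cv2.imwrite('pics/raw_s6.png',im[:,:,::-1])
cv2.imwrite('pics/s6.png',cv2.resize(im[310:390,220:326],(795,600),interpolation=2)[:,:,::-1])
q=s['tcp_rot'];p=s['ee_pos']
for d in (0,2): print(proj('scene',[p[0],p[1],p[2]-19.4]))
```

```text
t 15.88 pos [ 579.3 -221.4  118.9] yaw of tool y 1.986 z [-0.001  0.001 -1.   ] F [-0.5  0.4 -1. ] open 11.5 j [-0.56  0.6   1.27  0.    1.27 -2.54]
[276.84992673 351.36543351]
[276.84992673 351.36543351]
```

View pics/s6.png

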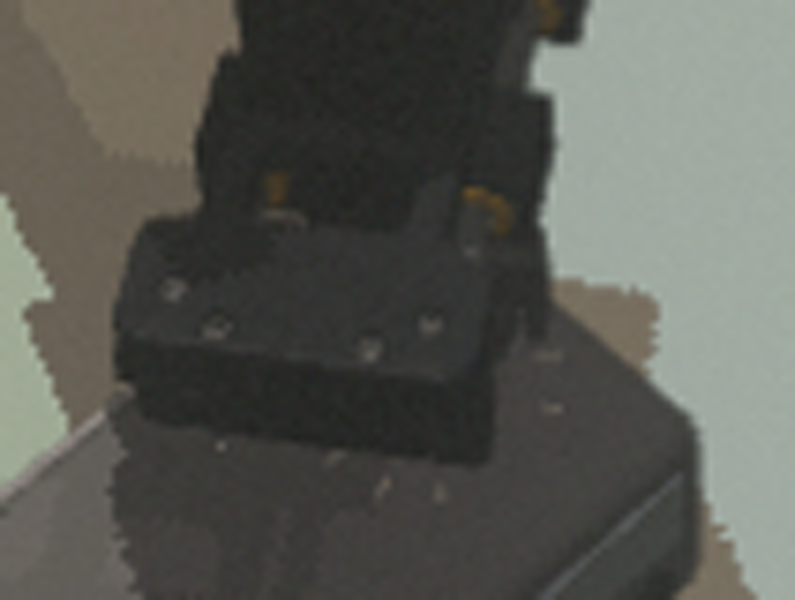

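>>> move_arm(commands=[0,0,0,0.0006,-0.0003,-0.006,0,0,0,0,0,0,-0.003,0,0,0,0,0,0,0,0,0,0,0,0,0,0,0])

```text
time: 16.27
ee_pos: [580.3, -222.0, 109.9]
tcp_rot: [-0.0, -0.207, 0.978, 0.0]
force: [0.5, -0.5, -0.1]
opening: 11.5
finger_force: 30.0
```

>>> move_arm(commands=[0,0,0,0,0,-0.001,0,0,0,0,0,0,-0.001,0,0,0,0,0,0,-0.001,0,0,0,0,0,0,0,0,0,0,0,0,0,0,0])

```text
time: 16.68
ee_pos: [580.5, -222.5, 107.6]
tcp_rot: [0.0, -0.207, 0.978, -0.0]
force: [0.1, -0.1, 3.7]
opening: 11.9
finger_force: 30.0
```

```bash
python3 -c "
from h import *
s=st();print(np.round(s['ft_torque'],3))"
```

```text
t 16.68 pos [ 580.5 -222.5  107.6] yaw of tool y 1.987 z [ 0.001 -0.    -1.   ] F [ 0.1 -0.1  3.7] open 11.9 j [-0.56  0.62  1.28  0.    1.24 -2.54]
[ 0.169  0.056 -0.018]
```

>>> move_arm(commands=[0,0,0,0.0006,0.0003,0,0,0,0,0,0,0,0,0])

```text
time: 16.85
ee_pos: [580.9, -222.3, 107.4]
tcp_rot: [-0.0, -0.207, 0.978, -0.0]
force: [-0.7, 0.2, 2.7]
opening: 11.8
finger_force: 30.0
```

>>> move_arm(commands=[0,0,0,0.0006,0.0003,0,0,0,0,0,0,0,0,0])

```text
time: 17.02
ee_pos: [581.6, -222.0, 107.3]
tcp_rot: [-0.0, -0.207, 0.978, -0.0]
force: [-1.7, -1.1, 2.4]
opening: 11.6
finger_force: 30.0
```

>>> move_arm(commands=[0,0,0,-0.0018,-0.0009,0,0,0,0,0,0,0,0,0])

```text
time: 17.18
ee_pos: [579.8, -222.8, 107.2]
tcp_rot: [0.0, -0.207, 0.978, -0.0]
force: [-0.9, -0.6, -0.8]
opening: 11.8
finger_force: 30.0
```

>>> move_arm(commands=[0,0,0,-0.0006,-0.0003,0,0,0,0,0,0,0,0,0])

```text
time: 17.35
ee_pos: [579.0, -223.0, 106.9]
tcp_rot: [-0.0, -0.207, 0.978, 0.0]
force: [1.9, 0.4, -0.9]
opening: 11.5
finger_force: 30.0
```

>>> move_arm(commands=[0,0,0,0.0004,0.0002,-0.001,0,0,0,0,0,0,-0.001,0,0,0,0,0,0,-0.001,0,0,0,0,0,0,0,0])

```text
time: 17.68
ee_pos: [579.5, -222.8, 103.9]
tcp_rot: [-0.0, -0.207, 0.978, 0.0]
force: [0.1, -1.4, -0.6]
opening: 11.9
finger_force: 30.0
```

>>> move_arm(commands=[0,0,0,0,0,-0.001,0,0,0,0,0,0,-0.001,0,0,0,0,0,0,0,0])

```text
time: 17.93
ee_pos: [579.5, -222.9, 102.0]
tcp_rot: [-0.0, -0.207, 0.978, 0.0]
force: [0.2, -0.5, -0.9]
opening: 11.9
finger_force: 30.0
```

>>> move_arm(commands=[0,0,0,0.0001,0,-0.0015,0,0,0,0,0,0,-0.0015,0,0,0,0,0,0,-0.001,0,0,0,0,0,0,0,0])

```text
time: 18.27
ee_pos: [579.6, -222.9, 98.0]
tcp_rot: [-0.0, -0.207, 0.978, 0.0]
force: [0.3, -1.4, -2.0]
opening: 11.6
finger_force: 30.0
```

>>> move_arm(commands=[0,0,0,0,0,-0.001,0,0,0,0,0,0,-0.0005,0,0,0,0,0,0,0,0])

```text
time: 18.52
ee_pos: [579.7, -222.9, 96.9]
tcp_rot: [0.0, -0.207, 0.978, -0.0]
force: [-1.2, -0.5, 2.5]
opening: 11.9
finger_force: 30.0
```

>>> move_arm(commands=[0,0,0,0,0,-0.001,0,0,0,0,0,0,-0.001,0,0,0,0,0,0,-0.001,0,0,0,0,0,0,0,0])

```text
time: 18.85
ee_pos: [579.8, -222.9, 93.9]
tcp_rot: [0.0, -0.207, 0.978, -0.0]
force: [-3.2, -1.7, 5.8]
opening: 11.6
finger_force: 30.0
```

>>> move_arm(commands=[0,0,0,0,0,-0.0008,0,0,0,0,0,0,0,0,0,0,0,0,0,0,0])

```text
time: 19.1
ee_pos: [579.8, -222.9, 93.4]
tcp_rot: [0.0, -0.207, 0.978, -0.0]
force: [-2.5, -0.5, 6.5]
opening: 11.2
finger_force: 30.0
```

>>> move_arm(commands=[0,0,0,0,0,-0.0005,0,0,0,0,0,0,0,0,0,0,0,0,0,0,0])

```text
time: 19.35
ee_pos: [579.8, -223.0, 93.3]
tcp_rot: [0.0, -0.207, 0.978, -0.0]
force: [-3.3, 0.5, 8.5]
opening: 11.6
finger_force: 30.0
```

>>> move_arm(commands=[0,0,0,-0.0002,0,-0.0006,0,0,0,0,0,0,0,0,0,0,0,0,0,0,0,0,0,0,0,0,0,0])

```text
time: 19.68
ee_pos: [579.8, -223.0, 93.2]
tcp_rot: [0.001, -0.207, 0.978, -0.001]
force: [-3.1, 0.8, 11.6]
opening: 11.6
finger_force: 30.0
```

Run:
```python
from fit import *
st()
im=arm.read_camera('top'); cv2.imwrite('pics/end.png',im[90:390,80:480][:,:,::-1])
R=region('top','brush',(275,235))
if R is not None: print(fit({'top':R},'brush',[519,165,-.35],20))
st()
```

```text
t 19.68 pos [ 579.8 -223.    93.2] yaw of tool y 1.987 z [ 0.002 -0.001 -1.   ] F [-3.1  0.8 11.6] open 11.6 j [-0.56  0.63  1.3  -0.    1.21 -2.54]
(array([ 5.19809779e+02,  1.66499871e+02, -3.42194702e-01]), np.float64(0.08111328172105249))
t 19.78 pos [ 579.8 -222.9   93.2] yaw of tool y 1.987 z [ 0.002 -0.001 -1.   ] F [-3.  -0.1 11.9] open 11.4 j [-0.56  0.63  1.3   0.    1.21 -2.54]
```

View pics/end.png

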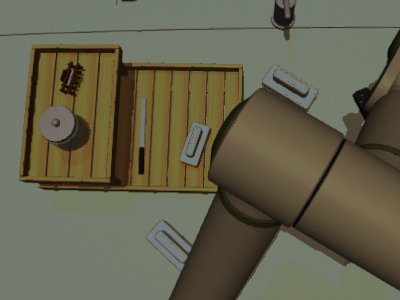

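The brush is back in the tray, bristles down, at about (195,145). The file, jar and clip haven't moved. The knob is held against the end stop: z 93.2 mm, and the force rises without further travel.

```bash
python3 -c "
from cell import arm
print(arm.sign_off())"
```

```text
the job is handed in; nothing more can be done
None
```

I swept the radio's top with the tier's nail brush, laid the brush back bristles down in the lower tier, fitted the knob and handed in at about 20 s, with the knob still gripped and pressed to its end stop at about 12 N.

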